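Set a squeeze bottle to drain on the sloped rack

TASK

Set the squeeze bottle that is lying on its side to drain. First slide the empty steel dish along the worktop (do not lift or tip it) to where the nozzle will hang in front of the low end of the wire drain rack, so that nothing can drip on the worktop; then lay the bottle gently in the rack's sloping trough, nozzle down through the fork and over the middle of the dish, and leave it resting there. Do not disturb the canister, the measuring cup or the timer.

Things in the scene. Friction and masses are not known exactly. Their poses are not given: they have to be found in the camera images.
- bottle: The squeeze bottle lying on its side, loose, can roll: round body 61 mm across, 152 mm long, then a 40 mm wide cap and tapering nozzle; 217 mm in all, about 0.33 kg. Origin at the centre of its flat bottom; its z axis runs along it to the nozzle tip (level while it lies, 30 mm up). Balances and grips well 85 mm from the bottom. Bottles standing upright further off are not part of the job.
- nozzle_tip (a point): The tip of the lying bottle's nozzle: on its axis, 217 mm from its bottom. Axes as the bottle's.
- dish: Shallow open steel dish with nearly straight sides, loose: 109 mm across the rim, 100 mm across the base, 42 mm tall (44 mm with the rolled rim), wall 3 mm, 0.22 kg; too wide for a gripper to span. Origin at the centre of its underside, z up.
- drain_rack: Steel wire drain rack, fixed: two trough rods (8 mm thick, centres 44 mm apart, 162 mm long) falling 20 degrees to the low end, on legs with a 100 mm wide foot. At the low end an open-topped wire fork (U, 49 mm wide inside) stops the bottle's shoulder and lets the cap through. Origin on the worktop under mid trough, z up; x points level from the fork to the high end (nozzle goes to -x).
- rack_seat (a point): On the axis of a bottle lying in the trough, where its shoulder (152 mm from its bottom) meets the fork; 94 mm up. x points up the slope (20 degrees) along that axis towards the bottle's bottom, y level across, z square out of the trough. The bottle's bottom comes 152 mm along x (146 mm up), its nozzle tip 65 mm along -x (72 mm up). The rods' tops are 23 mm below this axis.
- drip_point (a point): Unmarked point on the worktop straight under the nozzle tip of a bottle that lies in the rack: 61 mm in front of the fork along the rack's -x, 141 mm from the rack's origin. The dish is to be centred on it.
- canister: Bystander: upright round card canister, 99 mm across, 124 mm tall. Origin at the centre of its underside.
- cup: Bystander: steel measuring cup with a strap handle, 67 x 142 x 40 mm. Origin under its middle.
- timer: Bystander: round kitchen timer, 68 mm across, 56 mm tall. Origin at the centre of its underside.

How it is judged (in metres and radians):
On the way, in this order (a step that is already met when the one before it is completed fails the run):
1. the dish stands under the place of the nozzle, in front of the fork, while the bottle is not yet on the rack (horizontal distance between dish and drip_point below 0.03 m and linear speed of dish below 0.02 m/s and distance between nozzle_tip and drip_point above 0.16 m), for 0.2 s.
2. the bottle lies in the trough, nozzle down over the dish (angle between the z axis of bottle and the x axis of rack_seat, either way round below 0.14 rad and horizontal distance between nozzle_tip and dish below 0.035 m and contact force between bottle and drain_rack above 0.8 N), for 0.2 s.
At the end, for the whole second after the job is handed in: The bottle rests in line in the rack's trough (8 degrees, 10 mm), nozzle through the fork and at most 25 mm short of full reach, its tip seen from above within 35 mm of the centre of the dish, which stands flat on the worktop; both at rest, released (all of step 2 and x of nozzle_tip in the frame of rack_seat between -0.075 and -0.04 m and y of bottle in the frame of rack_seat between -0.01 and 0.01 m and z of bottle in the frame of rack_seat between -0.008 and 0.008 m and angle between dish's own z axis and vertical below 0.05 rad and height (world z) of dish below 0.005 m and linear speed of each of dish, bottle below 0.01 m/s); the robot touches nothing.
It fails at once if the dish is lifted off the worktop or tipped (height (world z) of dish above 0.02 m or angle between dish's own z axis and vertical above 0.3 rad).
It fails at once if the bottle is dropped: it falls free of the fingers faster than 0.6 m/s (a fall of about 2 cm) (contact force between the fingers and bottle below 0.05 N and linear speed of bottle above 0.6 m/s).
It fails at once if the bottle is forced against the rack (more than 60 N) (contact force between bottle and drain_rack above 60 N).
It fails at once if the canister, the measuring cup or the timer is moved more than 30 mm (distance of any of canister, cup, timer from where it was at the start of the episode above 0.03 m).
It also fails if it takes over 58 s, if anything falls off the work surface, if the arm or the gripper's body presses on something with over 40 N, if the wrist force passes 120 N, or if a joint passes its speed limit or range.

ROBOT

A 6-joint arm with a two-finger parallel gripper is mounted at the origin on a cart in front of the work surface, level with it; the furniture and walls round the work are solid. World frame = base frame: x ahead of the robot, y to its left, z up, the work surface at z = 0. Lengths are in m, angles in degrees, forces in N, time in s.
With the tool pointing down it reaches from about 0.35 to 0.875 m from the base axis. Payload 4.2 kg.
Tool frame: the origin (TCP) lies between the finger pads; the fingertips stand 25 mm ahead of it and the grasp point (between the pads) lies 6 mm ahead of it (r.tips_ahead is the distance from the TCP to the fingertips, in m); z points along the fingers, y is the direction in which the jaws open and shut (so a half turn about z gives the same grasp; the last joint's range is limited). The gripper opens to 87 mm and grips with 3 to 60 N. Pads are 19 mm wide; open, the fingers measure 117 mm over their backs; the gripper's body (75 mm by 190 mm) begins 51 mm behind the grasp point.
Start: joints at [84.431, 22.042, 0.453, 0, -68.411, -14.817], TCP at [0.218, 0.586, 0.21] pointing down, gripper open.
Joint ranges: [-179.83, 179.83], [-69.29, 118.12], [-61.27, 80.66], [-181.25, 117.63], [-171.15, -9.14], [-177.46, 177.46]. Speed limits (degrees/s): [159.86, 159.86, 180, 180, 180, 180].

INTERFACE

Orientations are given as a 3x3 rotation matrix whose columns are the frame's x, y, z axes.
In Python, from station import r, vision, finish_job gives the robot as it stands.
- The arm moves only by the shell command python3 -m jog 'ROWS'. ROWS is a JSON object of lists of equal length, an entry for each row: "rot": the turn, a rotation vector about the world's x, y, z in degrees, a list of three; "delta_pos": the shift along the world's x, y, z in mm, a list of three; "grip": the opening in per cent of the stroke, from 0 (shut) to 100 (fully open). A call has 1 to 10 rows; each row shifts and turns the commanded pose from where the row before left it; what a row does not reach is not made up. A row lasts 1/12 s, in which the tool goes at most 41.7 mm and 7.16 degrees, less where a joint would pass 70% of its speed; a pose out of reach is approached as far as the arm can. A call with a gripper value outside its range is refused whole. The fingers move at their own pace and stop on an object; the grip force is fixed at half the most. Time passes only in rows, so rows that do not move let the fingers close. It gives the time, the measured TCP pose, the force and the opening at its end, in the units of the state.
- r.sense(): the state, without advancing time (a new reading comes with each control period).
- vision.capture(name): name is "side" or "top" or "wrist"; returns a dict with "frame" (480x640x3 uint8, red, green, blue), "K" (3x3 intrinsics, pixels), "xyz" and "orientation" of the camera in the world. Camera axes: x right, y up, looking along -z (the intrinsics and any distortion apply to the point x, -y, -z); pixel columns grow to the right and rows downward; lengths in m; the calibration is good to about 2 mm. A picture is of the moment at which its call begins. There is no depth.
- finish_job(): hands the job in, once; it reports no verdict.
The state is a dict: "time_s": time; "joints": joint angles; "joint_velocities": joint speeds; "effort": joint torques, N m; "tcp_pos": TCP position; "ee_rot": TCP orientation; "wrist_force": force on the tool from outside, world axes, zero at the start; "moment": the same for the moment, N m; "gripper_width": opening from 0.0 (shut) to 1.0 (fully open).
Only numpy, scipy, OpenCV 4.12 (cv2) and the standard library are available. Lean on these libraries where they do the work, as an engineer would, in place of code of your own. Each camera call takes 0.05 s, during which the arm holds its last target. There are 200 camera calls.

## Working session

There is one attempt and no reset: what is moved stays moved. The work goes in short steps, Python scripts to look and compute and a shell command to move; the robot and the scene stay as the last step left them, time stands still between calls to the robot, and variables do not carry over. Pictures are saved under pics/ and viewed, about 8 in all and at most 12, crops included, and the job is handed in when it is done.

```bash
ls; mkdir -p pics
python3 - <<'E'
from station import r, vision
import cv2, json, numpy as np
for n in ("top","side"):
    c=vision.capture(n); cv2.imwrite(f"pics/{n}0.png",c["frame"][:,:,::-1])
    print(n,np.round(c["K"],1).tolist(),np.round(c["xyz"],4),np.round(c["orientation"],4).tolist(),[k for k in c])
s=r.sense(); print(s)
E
```

```text
pics
top [[493.6, 0.0, 322.5], [0.0, 493.6, 235.9], [0.0, 0.0, 1.0]] [ 0.4633 -0.0065  1.0917] [[-0.0068, 0.9963, -0.0852], [-0.9996, -0.0091, -0.026], [-0.0266, 0.085, 0.996]] ['frame', 'K', 'xyz', 'orientation']
side [[552.1, 0.0, 309.4], [0.0, 552.1, 244.1], [0.0, 0.0, 1.0]] [0.5474 1.2092 0.621 ] [[-0.9997, 0.0102, -0.0209], [-0.0233, -0.4171, 0.9086], [0.0006, 0.9088, 0.4172]] ['frame', 'K', 'xyz', 'orientation']
{'time_s': 0.1, 'joints': array([ 8.44329456e+01,  2.20864401e+01,  3.89077199e-01, -2.67411410e-02,
       -6.84120781e+01, -1.48190784e+01]), 'joint_velocities': array([ 0.03326694, -0.05078772,  0.18089818,  0.14511893, -0.03783544,
        0.05306661]), 'effort': array([-3.58992847e-04, -3.91687882e+01,  1.87934554e+01,  4.23187181e+00,
        1.34582396e-02, -6.77132948e-05]), 'tcp_pos': array([0.21747197, 0.58534672, 0.20867448]), 'ee_rot': array([[ 9.37306371e-01, -3.48505933e-01, -6.17232199e-04],
       [-3.48506473e-01, -9.37304530e-01, -1.85895697e-03],
       [ 6.93229976e-05,  1.95752163e-03, -9.99998082e-01]]), 'wrist_force': array([0.37091541, 0.39665998, 0.18029005]), 'moment': array([-0.00030156,  0.03022849,  0.059519  ]), 'gripper_width': 1.0025338591133799}
```

View pics/top0.png

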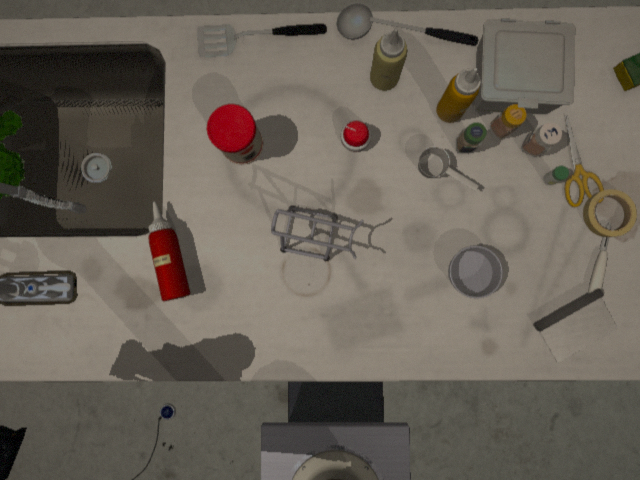

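View pics/side0.png

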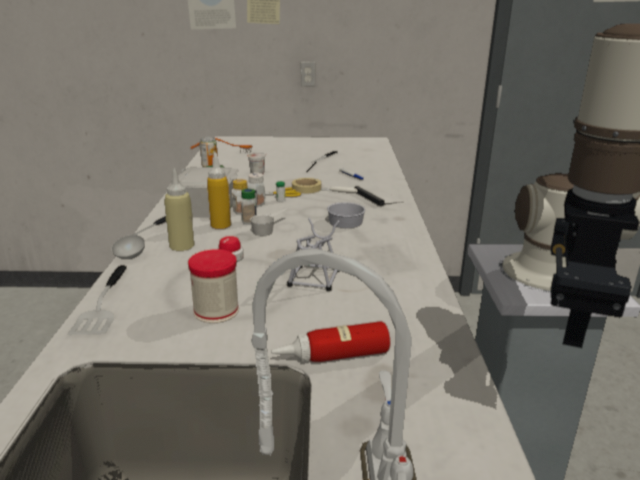

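The top view shows the lying red bottle (bottom about (175,298), nozzle tip (156,205)), the rack at (275–390, 205–260) with its fork apparently on the right, and the dish at (477,270). The canister is at (233,125), the timer at (355,135) and the cup at (435,163). I'll enlarge the rack next.

```bash
cat > h.py <<'E'
import cv2, numpy as np
from station import r, vision
def cam(n): return vision.capture(n)
def ray(c,u,v):
    K=np.array(c["K"]); d=np.linalg.inv(K)@[u,v,1]; return np.array(c["orientation"])@[d[0],-d[1],-d[2]]
def onz(c,u,v,z):
    d=ray(c,u,v); o=np.array(c["xyz"]); return o+d*(z-o[2])/d[2]
def proj(c,p):
    q=np.array(c["orientation"]).T@(np.array(p)-c["xyz"]); q=np.array(c["K"])@[q[0],-q[1],-q[2]]; return q[:2]/q[2]
def tri(c1,p1,c2,p2):
    A=[];b=[]
    for c,p in((c1,p1),(c2,p2)):
        d=ray(c,*p);d/=np.linalg.norm(d);M=np.eye(3)-np.outer(d,d);A.append(M);b.append(M@c["xyz"])
    return np.linalg.lstsq(np.vstack(A),np.hstack(b),rcond=None)[0]
E
python3 - <<'E'
from h import *
t=cam("top");s=cam("side")
a=cv2.resize(t["frame"][190:275,260:400,::-1],None,fx=5,fy=5,interpolation=cv2.INTER_CUBIC)
b=cv2.resize(s["frame"][210:300,270:370,::-1],None,fx=6,fy=6,interpolation=cv2.INTER_CUBIC)
cv2.imwrite("pics/racktop.png",a);cv2.imwrite("pics/rackside.png",b)
hsv=cv2.cvtColor(t["frame"],cv2.COLOR_RGB2HSV)
m=(((hsv[...,0]<8)|(hsv[...,0]>172))&(hsv[...,1]>170)&(hsv[...,2]>60)).astype(np.uint8)
n,l,st,ce=cv2.connectedComponentsWithStats(m)
for i in range(1,n):
    if st[i,4]>300:
        p=np.argwhere(l==i)[:,::-1].astype(np.float32); print(st[i],ce[i],cv2.minAreaRect(p))
print("dish", onz(t,477,270,.04),onz(t,477,270,0),"cup",onz(t,435,163,.02),onz(t,481,188,.03),"can",onz(t,232,122,.124),"timer",onz(t,356,134,.05))
E
```

```text
[ 207  104   49   49 1823] [230.92210642 128.01426221] ((231.00001525878906, 127.99999237060547), (48.08325958251953, 46.66904830932617), 45.0)
[344 121  25  25 460] [355.97173913 133.61086957] ((356.0, 133.0), (24.0, 24.0), 90.0)
[ 151  229   37   71 1415] [168.65795053 264.98798587] ((168.8507080078125, 263.44305419921875), (69.76631164550781, 24.954532623291016), 77.19573211669922)
dish [ 0.47799326 -0.30443872  0.04      ] [ 0.47855231 -0.31577012  0.        ] cup [ 0.71311925 -0.22646899  0.02      ] [ 0.65465149 -0.3217071   0.03      ] can [0.77829239 0.19991317 0.124     ] timer [ 0.77178429 -0.05289445  0.05      ]
```

View pics/racktop.png

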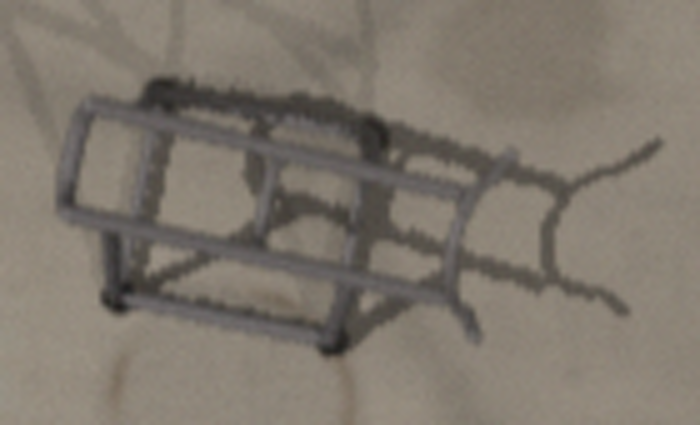

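View pics/rackside.png

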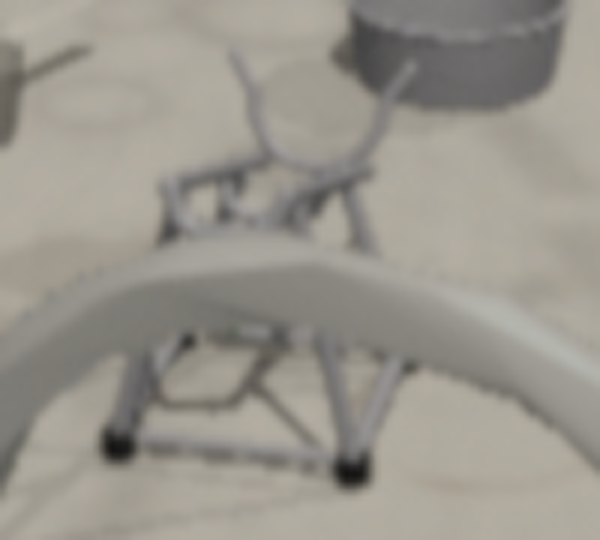

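Run:
```python
from h import *
t=cam("top");s=cam("side")
f=lambda x,y:(260+x/5,190+y/5)
H=[onz(t,*f(90,103),.123),onz(t,*f(66,210),.123)]
L=[onz(t,*f(466,192),.069),onz(t,*f(450,298),.069)]
F=[onz(t,*f(*p),.008) for p in((108,297),(332,342),(373,135),(160,90))]
for n,P in(("H",H),("L",L),("feet",F)): print(n,np.round(P,4).tolist())
h=np.mean(H,0);l=np.mean(L,0);d=(h-l)[:2];print("len",np.linalg.norm(d),"yaw",np.degrees(np.arctan2(d[1],d[0])),"gap",np.linalg.norm(H[0]-H[1]),np.linalg.norm(L[0]-L[1]),"mid",(h+l)/2,"feetmid",np.mean(F,0))
u=d/np.linalg.norm(d);n=np.array([-u[1],u[0]])
for p in H+L+F: print(np.round([(p[:2]-np.mean(F,0)[:2])@u,(p[:2]-np.mean(F,0)[:2])@n],4))
# fork tips two-view
g=lambda x,y:(270+x/6,210+y/6)
T=[tri(t,f(515,153),s,g(235,52)),tri(t,f(476,338),s,g(410,64))];print("forktips",np.round(T,4).tolist(),[(np.round(proj(t,p)-q,1)) for p,q in zip(T,(f(515,153),f(476,338)))])
for p in T: print(np.round([(p[:2]-np.mean(F,0)[:2])@u,(p[:2]-np.mean(F,0)[:2])@n],4))
# dish: grey mask by ray fit left to ellipse; bottle ends
hsv=cv2.cvtColor(t["frame"],cv2.COLOR_RGB2HSV)
sub=hsv[235:305,440:515]; m=((sub[...,1]<30)).astype(np.uint8)*255
m=cv2.morphologyEx(m,cv2.MORPH_OPEN,np.ones((3,3)))
cs=max(cv2.findContours(m,0,1)[0],key=cv2.contourArea); e=cv2.fitEllipse(cv2.convexHull(cs)); print("dish el",e,cv2.boundingRect(cs)); 
# side view dish
sub=cv2.cvtColor(s["frame"],cv2.COLOR_RGB2HSV)[195:235,315:380]; m2=((sub[...,1]<18)|(sub[...,0]>60)).astype(np.uint8)*255
cs=max(cv2.findContours(m2,0,1)[0],key=cv2.contourArea);print("side dish",cv2.boundingRect(cs))
# red bottle
def red(c):
    h=cv2.cvtColor(c["frame"],cv2.COLOR_RGB2HSV);return (((h[...,0]<8)|(h[...,0]>172))&(h[...,1]>150)&(h[...,2]>50)).astype(np.uint8)
m=red(t);m[:,:140]=0;m[:, 200:]=0;m=cv2.morphologyEx(m,cv2.MORPH_CLOSE,np.ones((9,9)));c=max(cv2.findContours(m,0,1)[0],key=cv2.contourArea);b=cv2.minAreaRect(c);bp=cv2.boxPoints(b);print("bottle top",b,[np.round(onz(t,*p,.03),4).tolist() for p in bp])
print("tip",onz(t,156,204,.03))
```

```text
H [[0.5972, 0.1068, 0.123], [0.5547, 0.1163, 0.123]]
L [[0.5657, -0.0437, 0.069], [0.5217, -0.0366, 0.069]]
feet [[0.5268, 0.1122, 0.008], [0.5062, 0.0136, 0.008], [0.5975, -0.0052, 0.008], [0.6186, 0.0891, 0.008]]
len 0.15506448735115871 yaw 77.99320175236157 gap 0.04359103589199017 0.044656197450557523 mid [0.55982182 0.03570545 0.096     ] feetmid [0.56230593 0.05244357 0.008     ]
[ 0.0604 -0.0228]
[0.0609 0.0207]
[-0.0933 -0.0234]
[-0.0955  0.0212]
[0.0511 0.0471]
[-0.0496  0.0468]
[-0.049  -0.0465]
[ 0.0476 -0.0474]
forktips [[0.5774, -0.0621, 0.1067], [0.5044, -0.0456, 0.1087]] [array([-0.,  0.]), array([ 0. , -0.5])]
[-0.1089 -0.0386]
[-0.1079  0.0362]
dish el ((35.627384185791016, 36.38138961791992), (52.45054244995117, 54.833091735839844), 110.07527923583984) (9, 11, 54, 52)
side dish (12, 7, 38, 33)
bottle top ((171.90452575683594, 262.7198181152344), (69.8761215209961, 28.328155517578125), 77.09259033203125) [[0.5663, 0.397, 0.03], [0.5796, 0.3365, 0.03], [0.4318, 0.2999, 0.03], [0.4186, 0.3596, 0.03]]
tip [0.62747581 0.38575982 0.03      ]
```

Run:
```python
from h import *
t=cam("top");s=cam("side")
a=cv2.resize(t["frame"][190:310,140:200,::-1],None,fx=5,fy=5,interpolation=cv2.INTER_CUBIC)
b=cv2.resize(t["frame"][235:305,440:515,::-1],None,fx=5,fy=5,interpolation=cv2.INTER_CUBIC)
c=np.zeros((600,700,3),np.uint8);c[:600,:300]=a;c[:350,310:685]=b
cv2.imwrite("pics/bd.png",c)
```

```text
(no output)
```

View pics/bd.png

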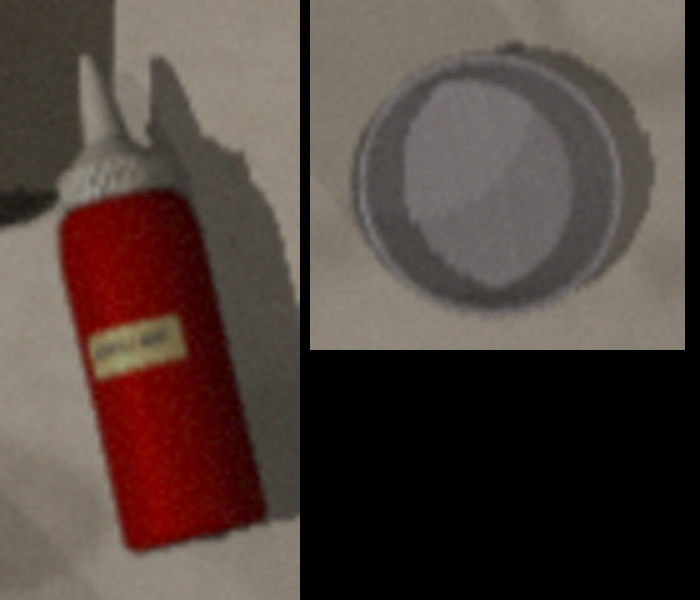

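The rack origin comes out near (0.560, 0.036) at yaw 78°. Rod spacing, rod length and fork height all match the sizes given. The drip point is then about (0.531, −0.102) and the dish about (0.476, −0.301). I'll push the dish with the open fingers as a cradle, approaching from its far side (−y).

```bash
python3 -m jog '{"delta_pos":[[22,-34,0],[22,-34,0],[22,-34,0],[22,-34,0],[22,-34,0],[22,-34,0],[22,-34,0],[22,-34,0],[22,-34,0],[22,-34,0]],"rot":[[0,0,-7],[0,0,-7],[0,0,-7],[0,0,-7],[0,0,-7],[0,0,-7],[0,0,-7],[0,0,-7],[0,0,-7],[0,0,-7]],"grip":[100,100,100,100,100,100,100,100,100,100]}'
python3 -m jog '{"delta_pos":[[2,-40,0],[2,-40,0],[2,-40,0],[2,-40,0],[2,-40,0],[2,-40,0],[2,-40,0],[2,-40,0],[2,-40,0],[2,-40,0]],"rot":[[0,0,-5],[0,0,-5],[0,0,-5],[0,0,0],[0,0,0],[0,0,0],[0,0,0],[0,0,0],[0,0,0],[0,0,0]],"grip":[100,100,100,100,100,100,100,100,100,100]}'
```

```text
time_s: 1.23
tcp_pos: [0.4383, 0.2441, 0.2101]
ee_rot: [[-0.012, -1.0, 0.001], [-1.0, 0.012, 0.001], [-0.001, -0.001, -1.0]]
wrist_force: [0.3, 0.7, -0.7]
gripper_width: 0.999
time_s: 2.07
tcp_pos: [0.4574, -0.1561, 0.2101]
ee_rot: [[-0.265, -0.964, 0.001], [-0.964, 0.265, 0.0], [-0.0, -0.001, -1.0]]
wrist_force: [0.7, 0.6, -0.3]
gripper_width: 1.004
```

```bash
python3 -m jog '{"delta_pos":[[-0.5,-37.3,0],[-0.5,-37.3,0],[-0.5,-37.3,0],[-0.5,-37.3,0],[-0.5,-37.3,0],[-0.5,-37.3,0],[0,0,-35],[0,0,-35],[0,0,-15],[0,0,0]],"rot":[[0,0,0],[0,0,0],[0,0,0],[0,0,0],[0,0,0],[0,0,0],[0,0,0],[0,0,0],[0,0,0],[0,0,0]],"grip":[100,100,100,100,100,100,100,100,100,100]}'
python3 - <<'E'
from h import *
t=cam("top")
a=cv2.resize(t["frame"][190:340,340:600,::-1],None,fx=3,fy=3,interpolation=cv2.INTER_CUBIC);cv2.imwrite("pics/prepush.png",a)
s=cam("side")
cv2.imwrite("pics/prepush_s.png",cv2.resize(s["frame"][130:280,250:420,::-1],None,fx=4,fy=4))
E
```

```text
time_s: 2.9
tcp_pos: [0.4517, -0.3767, 0.12]
ee_rot: [[-0.267, -0.964, -0.008], [-0.964, 0.267, 0.005], [-0.003, 0.009, -1.0]]
wrist_force: [-0.2, 0.2, -0.2]
gripper_width: 0.999
```

View pics/prepush.png

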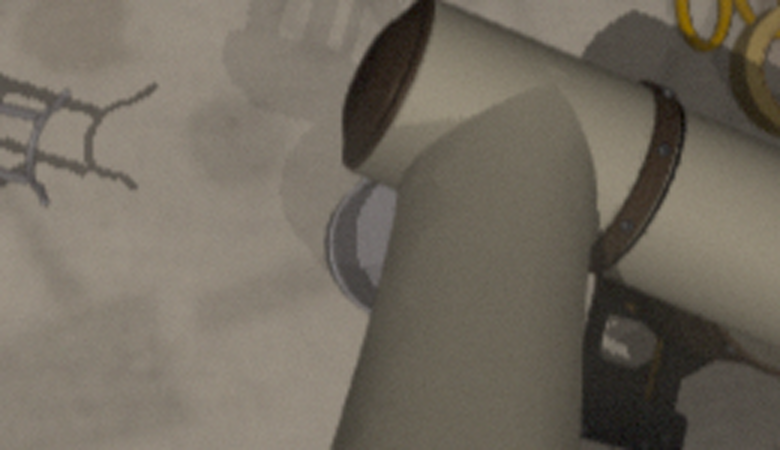

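The arm hides the dish in this view; the dish is partly visible at crop (355,245). Clearance is enough, so I'll descend and check from the side and wrist cameras.

```bash
python3 -m jog '{"delta_pos":[[0,0,-27],[0,0,-27],[0,0,-28],[0,0,0],[0,0,0]],"rot":[[0,0,0],[0,0,0],[0,0,0],[0,0,0],[0,0,0]],"grip":[100,100,100,100,100]}'
python3 - <<'E'
from h import *
s=cam("side");w=cam("wrist")
c=np.zeros((600,800,3),np.uint8)
c[:280,:320]=cv2.resize(s["frame"][170:240,310:390,::-1],None,fx=4,fy=4,interpolation=cv2.INTER_CUBIC)
c[300:600,:400]=cv2.resize(w["frame"][:,:,::-1],(400,300),interpolation=cv2.INTER_AREA)
cv2.imwrite("pics/down.png",c); print(w["K"].tolist(),w["xyz"],w["orientation"].tolist())
E
```

```text
time_s: 3.42
tcp_pos: [0.4554, -0.3782, 0.0437]
ee_rot: [[-0.264, -0.964, 0.0], [-0.964, 0.264, -0.001], [0.001, -0.0, -1.0]]
wrist_force: [1.0, 0.5, 0.7]
gripper_width: 1.003
[[359.5685719201497, 0.0, 316.8073667026135], [0.0, 359.5685719201497, 241.0299308643262], [0.0, 0.0, 1.0]] [ 0.4388608  -0.4434174   0.21934613] [[-0.9646396878530654, -0.2545348436976595, -0.06842723114775767], [0.2635436811602228, -0.9352787090545271, -0.2362169860738552], [-0.0038730787830096414, -0.24589784410015705, 0.9692880116496001]]
```

View pics/down.png

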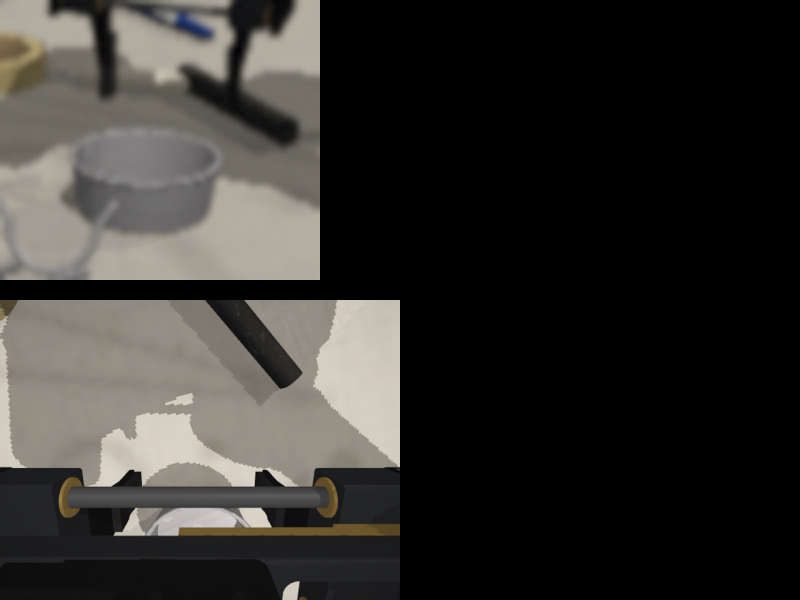

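The dish sits centred in front of the two fingers (side crop (147,180), fingers at x 107 and 235). I'll push now.

```bash
python3 -m jog '{"delta_pos":[[3.2,11.8,0],[3.2,11.8,0],[3.2,11.8,0],[3.2,11.8,0],[3.2,11.8,0],[3.2,11.8,0],[3.2,11.8,0],[3.2,11.8,0],[3.2,11.8,0],[3.2,11.8,0]],"rot":[[0,0,0],[0,0,0],[0,0,0],[0,0,0],[0,0,0],[0,0,0],[0,0,0],[0,0,0],[0,0,0],[0,0,0]],"grip":[100,100,100,100,100,100,100,100,100,100]}'
python3 -m jog '{"delta_pos":[[3.2,11.8,0],[3.2,11.8,0],[3.2,11.8,0],[3.2,11.8,0],[3.2,11.8,0],[3.2,11.8,0],[2,7,0],[1.5,5.5,0],[1.5,5.5,0],[0,0,0]],"rot":[[0,0,0],[0,0,0],[0,0,0],[0,0,0],[0,0,0],[0,0,0],[0,0,0],[0,0,0],[0,0,0],[0,0,0]],"grip":[100,100,100,100,100,100,100,100,100,100]}'
python3 - <<'E'
from h import *
s=cam("side");t=cam("top")
c=np.zeros((600,800,3),np.uint8)
c[:360,:480]=cv2.resize(s["frame"][195:285,270:390,::-1],None,fx=4,fy=4,interpolation=cv2.INTER_CUBIC)
c[370:600,:460]=cv2.resize(t["frame"][190:305,320:550,::-1],None,fx=2,fy=2)
cv2.imwrite("pics/pushed.png",c)
print(proj(s,[.5307,-.1022,0]),proj(s,[.5307,-.1022,.044]))
E
```

```text
time_s: 4.35
tcp_pos: [0.487, -0.2587, 0.0426]
ee_rot: [[-0.265, -0.964, -0.0], [-0.964, 0.265, 0.0], [0.0, 0.0, -1.0]]
wrist_force: [-0.0, 0.6, -0.6]
gripper_width: 1.001
time_s: 5.18
tcp_pos: [0.5112, -0.1704, 0.0427]
ee_rot: [[-0.264, -0.964, 0.0], [-0.964, 0.264, -0.0], [-0.0, -0.0, -1.0]]
wrist_force: [0.3, -0.1, -0.5]
gripper_width: 0.999
[327.24919602 250.79098589] [327.48739535 235.45896386]
```

View pics/pushed.png

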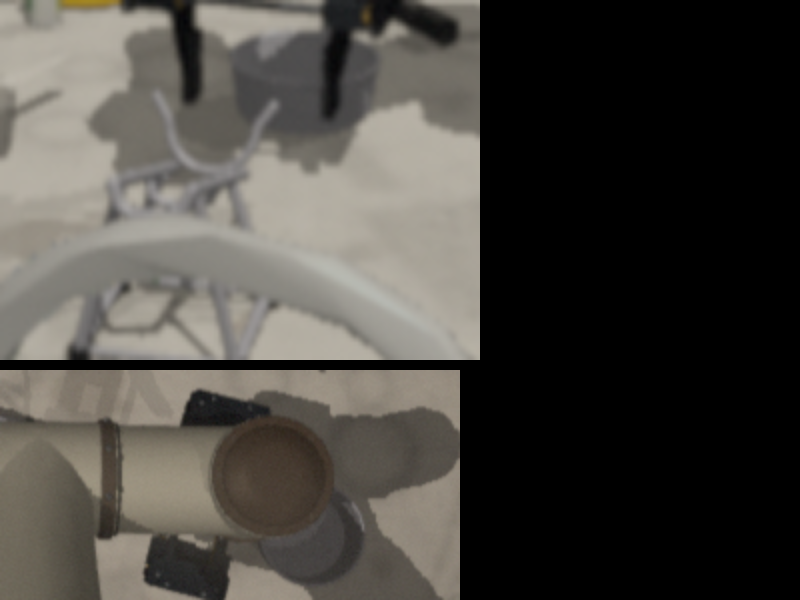

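The dish has not moved: it is still at about top (475,275), and the fingers are now in front of it. I'll check where the fingertips really are.

Run:
```python
from h import *
s=cam("side"); q=r.sense();p=q["tcp_pos"];R=np.array(q["ee_rot"]);print(p,q["wrist_force"],r.tips_ahead,np.round(R,3).tolist())
for d in(-.051,.051):
  print("tip expected",proj(s,p+R@[0,d,r.tips_ahead]), "tcp",proj(s,p+R@[0,d,0]))
# rays of seen tips at jaw plane y
for u,v in((317.5,220.5),(352.5,224)):
  d=ray(s,u,v);o=np.array(s["xyz"]);m=R[:,0]; k=((p-o)@m)/(d@m);print("seen tip in jaw plane",o+k*d)
print("old dish proj rim",proj(s,[.476,-.301,.044]),proj(s,[.476,-.301,0]))
```

```text
[ 0.5107595  -0.17136746  0.04261951] [-0.51191535  0.46064361  0.00997234] 0.025 [[-0.266, -0.964, -0.0], [-0.964, 0.266, -0.0], [0.0, 0.0, -1.0]]
tip expected [316.52879673 232.02077794] tcp [316.58164207 223.62056493]
tip expected [352.79981646 236.35358571] tcp [353.10896407 227.83259196]
seen tip in jaw plane [ 0.5574746  -0.18424054  0.05211216]
seen tip in jaw plane [ 0.4635586  -0.15835936  0.05351331]
old dish proj rim [345.79594137 208.2049261 ] [345.37774989 222.1554711 ]
```

```bash
python3 -m jog '{"delta_pos":[[0,0,-3],[0,0,-3],[0,0,-3],[0,0,-3],[0,0,0]],"rot":[[0,0,0],[0,0,0],[0,0,0],[0,0,0],[0,0,0]],"grip":[100,100,100,100,100]}'
python3 - <<'E'
from h import *
s=cam("side");t=cam("top")
q=r.sense();p=q["tcp_pos"];R=np.array(q["ee_rot"])
print("body ends in top exp", [proj(t,p+R@[0,d,-.06]) for d in(-.095,.095)])
c=np.zeros((600,800,3),np.uint8)
c[:480,:800]=cv2.resize(s["frame"][175:247,280:400,::-1],(800,480),interpolation=cv2.INTER_CUBIC)
c=np.clip(c.astype(float)*1.6,0,255).astype(np.uint8)
cv2.imwrite("pics/tips.png",c)
E
```

```text
time_s: 5.75
tcp_pos: [0.5102, -0.1712, 0.0297]
ee_rot: [[-0.266, -0.964, -0.002], [-0.964, 0.266, 0.0], [0.0, 0.002, -1.0]]
wrist_force: [0.4, 0.4, -0.5]
gripper_width: 1.003
body ends in top exp [array([428.52356516, 208.73174274]), array([405.54906106, 299.57067405])]
```

View pics/tips.png

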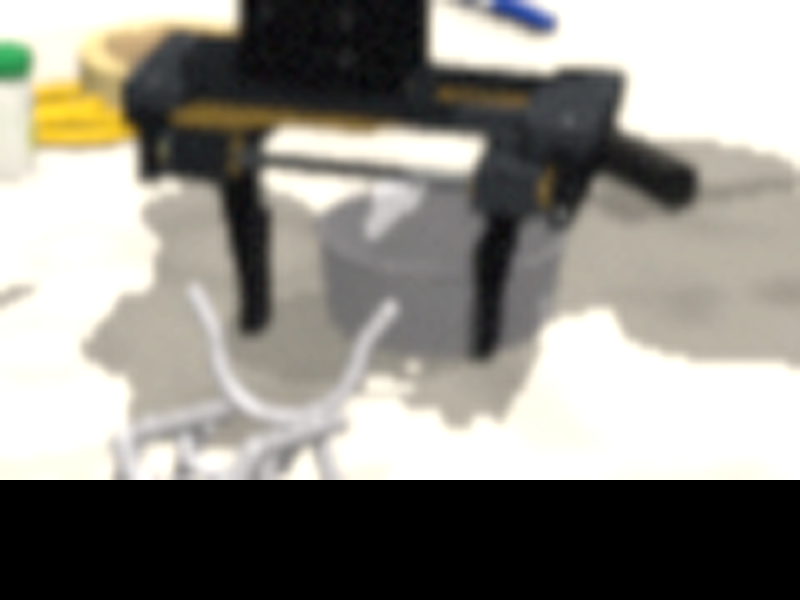

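The fingertips show at tips.png (252,330) and (483,350), about 35 mm higher than the reported TCP implies. They passed over the dish without touching it. I'll find the true height by touching down slowly on the clear worktop here.

```bash
python3 -m jog '{"delta_pos":[[0,0,-3],[0,0,-3],[0,0,-3],[0,0,-3],[0,0,-3],[0,0,-3],[0,0,-3],[0,0,-3],[0,0,0]],"rot":[[0,0,0],[0,0,0],[0,0,0],[0,0,0],[0,0,0],[0,0,0],[0,0,0],[0,0,0],[0,0,0]],"grip":[100,100,100,100,100,100,100,100,100]}'
python3 - <<'E'
from h import *
s=cam("side")
c=cv2.resize(s["frame"][175:247,280:400,::-1],(800,480),interpolation=cv2.INTER_CUBIC)
g=cv2.cvtColor(s["frame"],cv2.COLOR_RGB2GRAY)
for u0,u1 in((312,323),(347,358)):
  m=(g[205:250,u0:u1]<45).sum(1);print(dict(zip(range(205,250),m)))
E
```

```text
time_s: 6.6
tcp_pos: [0.5104, -0.1711, 0.0059]
ee_rot: [[-0.265, -0.964, -0.001], [-0.964, 0.265, 0.0], [0.0, 0.001, -1.0]]
wrist_force: [-0.3, 0.7, 0.7]
gripper_width: 1.0
{205: np.int64(6), 206: np.int64(6), 207: np.int64(6), 208: np.int64(7), 209: np.int64(7), 210: np.int64(7), 211: np.int64(6), 212: np.int64(6), 213: np.int64(5), 214: np.int64(5), 215: np.int64(6), 216: np.int64(6), 217: np.int64(6), 218: np.int64(5), 219: np.int64(5), 220: np.int64(5), 221: np.int64(5), 222: np.int64(5), 223: np.int64(4), 224: np.int64(4), 225: np.int64(4), 226: np.int64(4), 227: np.int64(4), 228: np.int64(4), 229: np.int64(4), 230: np.int64(4), 231: np.int64(3), 232: np.int64(0), 233: np.int64(0), 234: np.int64(0), 235: np.int64(0), 236: np.int64(0), 237: np.int64(0), 238: np.int64(0), 239: np.int64(0), 240: np.int64(0), 241: np.int64(0), 242: np.int64(0), 243: np.int64(0), 244: np.int64(0), 245: np.int64(0), 246: np.int64(0), 247: np.int64(0), 248: np.int64(0), 249: np.int64(0)}
{205: np.int64(5), 206: np.int64(6), 207: np.int64(6), 208: np.int64(6), 209: np.int64(7), 210: np.int64(7), 211: np.int64(7), 212: np.int64(7), 213: np.int64(7), 214: np.int64(7), 215: np.int64(6), 216: np.int64(6), 217: np.int64(6), 218: np.int64(5), 219: np.int64(6), 220: np.int64(6), 221: np.int64(6), 222: np.int64(5), 223: np.int64(5), 224: np.int64(5), 225: np.int64(5), 226: np.int64(4), 227: np.int64(4), 228: np.int64(3), 229: np.int64(3), 230: np.int64(3), 231: np.int64(3), 232: np.int64(3), 233: np.int64(3), 234: np.int64(3), 235: np.int64(2), 236: np.int64(0), 237: np.int64(0), 238: np.int64(0), 239: np.int64(0), 240: np.int64(0), 241: np.int64(0), 242: np.int64(0), 243: np.int64(0), 244: np.int64(0), 245: np.int64(0), 246: np.int64(0), 247: np.int64(0), 248: np.int64(0), 249: np.int64(0)}
```

```bash
python3 -m jog '{"delta_pos":[[0,0,-3],[0,0,-3],[0,0,-3],[0,0,-2],[0,0,0]],"rot":[[0,0,0],[0,0,0],[0,0,0],[0,0,0],[0,0,0]],"grip":[100,100,100,100,100]}'
python3 -m jog '{"delta_pos":[[0,0,-1],[0,0,-1],[0,0,0]],"rot":[[0,0,0],[0,0,0],[0,0,0]],"grip":[100,100,100]}'
python3 -m jog '{"delta_pos":[[0,0,-1],[0,0,-1],[0,0,0]],"rot":[[0,0,0],[0,0,0],[0,0,0]],"grip":[100,100,100]}'
```

```text
time_s: 7.07
tcp_pos: [0.5105, -0.1711, -0.0049]
ee_rot: [[-0.265, -0.964, -0.001], [-0.964, 0.265, 0.0], [0.0, 0.001, -1.0]]
wrist_force: [0.4, -0.5, 0.7]
gripper_width: 0.998
time_s: 7.32
tcp_pos: [0.5108, -0.1712, -0.0065]
ee_rot: [[-0.265, -0.964, -0.0], [-0.964, 0.265, 0.0], [0.0, 0.0, -1.0]]
wrist_force: [0.3, -0.6, 0.4]
gripper_width: 0.997
time_s: 7.57
tcp_pos: [0.5108, -0.1711, -0.0085]
ee_rot: [[-0.265, -0.964, -0.0], [-0.964, 0.265, 0.0], [0.0, 0.0, -1.0]]
wrist_force: [0.4, -0.3, -0.3]
gripper_width: 1.004
```

```bash
python3 -m jog '{"delta_pos":[[0,0,-1],[0,0,-1],[0,0,0]],"rot":[[0,0,0],[0,0,0],[0,0,0]],"grip":[100,100,100]}'
python3 -m jog '{"delta_pos":[[0,0,-1],[0,0,-1],[0,0,0]],"rot":[[0,0,0],[0,0,0],[0,0,0]],"grip":[100,100,100]}'
```

```text
time_s: 7.82
tcp_pos: [0.5107, -0.1712, -0.0106]
ee_rot: [[-0.265, -0.964, -0.0], [-0.964, 0.265, 0.0], [0.0, 0.0, -1.0]]
wrist_force: [-0.7, -0.6, -0.7]
gripper_width: 0.998
time_s: 8.07
tcp_pos: [0.5109, -0.1711, -0.0124]
ee_rot: [[-0.265, -0.964, -0.0], [-0.964, 0.265, -0.0], [0.0, 0.0, -1.0]]
wrist_force: [-1.0, 0.1, 0.2]
gripper_width: 0.998
```

Run:
```python
from h import *
s=cam("side");t=cam("top");g=cv2.cvtColor(s["frame"],cv2.COLOR_RGB2GRAY)
for u0,u1 in((312,323),(347,358)):
  m=(g[205:250,u0:u1]<45); ys,xs=np.nonzero(m); b=ys.max(); print(205+b,u0+xs[ys==b].mean(), "z0 pts", onz(s,u0+xs[ys>=b-1].mean(),205.5+b,0))
q=r.sense();p=q["tcp_pos"];R=np.array(q["ee_rot"]);print(p,q["wrist_force"],q["joints"])
```

```text
238 316.0 z0 pts [ 5.61226114e-01 -1.80612069e-01  1.11022302e-16]
241 351.0 z0 pts [ 4.64744629e-01 -1.62941472e-01 -1.11022302e-16]
[ 0.51086091 -0.17114914 -0.0123957 ] [-0.35880618 -0.06851812  1.15119412] [-1.26805317e+00  2.91215097e+01 -2.62609127e+01  6.09848290e-04
 -3.46206677e+01 -1.41167261e+01]
```

```bash
python3 -m jog '{"delta_pos":[[0,0,-1],[0,0,-1],[0,0,0]],"rot":[[0,0,0],[0,0,0],[0,0,0]],"grip":[100,100,100]}'
python3 -m jog '{"delta_pos":[[0,0,-1],[0,0,0]],"rot":[[0,0,0],[0,0,0]],"grip":[100,100]}'
```

```text
time_s: 8.42
tcp_pos: [0.5109, -0.1712, -0.0125]
ee_rot: [[-0.265, -0.964, 0.0], [-0.964, 0.265, -0.0], [0.0, -0.0, -1.0]]
wrist_force: [-3.6, 3.0, 13.0]
gripper_width: 1.003
time_s: 8.58
tcp_pos: [0.5109, -0.1712, -0.0125]
ee_rot: [[-0.265, -0.964, 0.0], [-0.964, 0.265, -0.001], [0.0, -0.0, -1.0]]
wrist_force: [-6.0, 2.9, 20.3]
gripper_width: 0.997
```

Contact is at a TCP reading of z = −0.0125, so the true fingertip height is the reading plus 12.5 mm. Now back over the dish and down behind it again.

```bash
python3 -m jog '{"delta_pos":[[0,0,35],[0,0,40],[0,0,10],[-8,-29.6,0],[-8,-29.6,0],[-8,-29.6,0],[-8,-29.6,0],[-8,-29.6,0],[-8,-29.6,0],[-8,-29.6,0]],"rot":[[0,0,0],[0,0,0],[0,0,0],[0,0,0],[0,0,0],[0,0,0],[0,0,0],[0,0,0],[0,0,0],[0,0,0]],"grip":[100,100,100,100,100,100,100,100,100,100]}'
python3 -m jog '{"delta_pos":[[0,-3,0],[0,0,0],[0,0,-25],[0,0,-25],[0,0,-20],[0,0,0]],"rot":[[0,0,0],[0,0,0],[0,0,0],[0,0,0],[0,0,0],[0,0,0]],"grip":[100,100,100,100,100,100]}'
python3 - <<'E'
from h import *
s=cam("side");c=cv2.resize(s["frame"][175:247,280:400,::-1],(800,480),interpolation=cv2.INTER_CUBIC);cv2.imwrite("pics/down2.png",c)
g=cv2.cvtColor(s["frame"],cv2.COLOR_RGB2GRAY)
q=r.sense();p=q["tcp_pos"];R=np.array(q["ee_rot"])
for d in(-.051,.051):print("tip exp",proj(s,p+R@[0,d,-.0125]))
for u0,u1 in((332,343),(358,374)):
  m=(g[175:230,u0:u1]<45); print(u0,[(i+175,int(v)) for i,v in enumerate(m.sum(1)) if v])
E
```

```text
time_s: 9.42
tcp_pos: [0.4543, -0.3797, 0.0696]
ee_rot: [[-0.265, -0.964, 0.0], [-0.964, 0.265, -0.0], [-0.0, -0.0, -1.0]]
wrist_force: [0.5, -0.1, -0.1]
gripper_width: 0.999
time_s: 9.92
tcp_pos: [0.4521, -0.3785, -0.0044]
ee_rot: [[-0.265, -0.964, -0.008], [-0.964, 0.265, 0.005], [-0.003, 0.009, -1.0]]
wrist_force: [-0.2, 0.1, -1.3]
gripper_width: 1.0
tip exp [335.72492582 207.76604349]
tip exp [368.19927034 211.04806632]
332 [(175, 11), (176, 11), (177, 11), (178, 11), (179, 3), (182, 7), (183, 6), (184, 6), (185, 6), (186, 7), (187, 6), (188, 6), (189, 5), (190, 5), (191, 4), (192, 5), (193, 5), (194, 5), (195, 4), (196, 4), (197, 4), (198, 4), (199, 4), (200, 3), (201, 1)]
358 [(175, 15), (176, 16), (177, 16), (178, 16), (179, 16), (180, 16), (181, 13), (182, 6), (183, 5), (184, 5), (185, 5), (186, 6), (187, 6), (188, 9), (189, 16), (190, 16), (191, 16), (192, 16), (193, 15), (194, 13), (195, 12), (196, 10), (197, 9), (198, 7), (199, 7), (200, 7), (201, 7), (202, 4), (203, 3), (204, 3), (205, 3), (206, 3), (207, 3), (208, 3), (209, 3), (210, 2), (211, 2)]
```

The fingertip height now agrees with the picture: right tip seen at row 211, expected 211. Pushing.

```bash
python3 -m jog '{"delta_pos":[[3.2,11.8,0],[3.2,11.8,0],[3.2,11.8,0],[3.2,11.8,0],[3.2,11.8,0],[3.2,11.8,0],[3.2,11.8,0],[3.2,11.8,0],[3.2,11.8,0],[3.2,11.8,0]],"rot":[[0,0,0],[0,0,0],[0,0,0],[0,0,0],[0,0,0],[0,0,0],[0,0,0],[0,0,0],[0,0,0],[0,0,0]],"grip":[100,100,100,100,100,100,100,100,100,100]}'
python3 -m jog '{"delta_pos":[[3.2,11.8,0],[3.2,11.8,0],[3.2,11.8,0],[3.2,11.8,0],[3.2,11.8,0],[3.2,11.8,0],[3.2,11.8,0],[1.5,5.5,0],[1.5,5.5,0],[0,0,0]],"rot":[[0,0,0],[0,0,0],[0,0,0],[0,0,0],[0,0,0],[0,0,0],[0,0,0],[0,0,0],[0,0,0],[0,0,0]],"grip":[100,100,100,100,100,100,100,100,100,100]}'
python3 - <<'E'
from h import *
s=cam("side");c=cv2.resize(s["frame"][195:267,270:390,::-1],(800,480),interpolation=cv2.INTER_CUBIC);cv2.imwrite("pics/push2.png",c)
print(proj(s,[.5307,-.1022,0]),proj(s,[.5307,-.1022,.044]))
E
```

```text
time_s: 10.8
tcp_pos: [0.4872, -0.2623, -0.0002]
ee_rot: [[-0.265, -0.964, 0.0], [-0.964, 0.265, -0.0], [0.0, -0.0, -1.0]]
wrist_force: [-0.7, -3.1, 2.1]
gripper_width: 1.0
time_s: 11.63
tcp_pos: [0.5124, -0.1686, -0.0006]
ee_rot: [[-0.265, -0.964, -0.0], [-0.964, 0.265, 0.0], [-0.0, 0.0, -1.0]]
wrist_force: [-0.7, -0.2, -0.5]
gripper_width: 0.999
[327.24919602 250.79098589] [327.48739535 235.45896386]
```

View pics/push2.png

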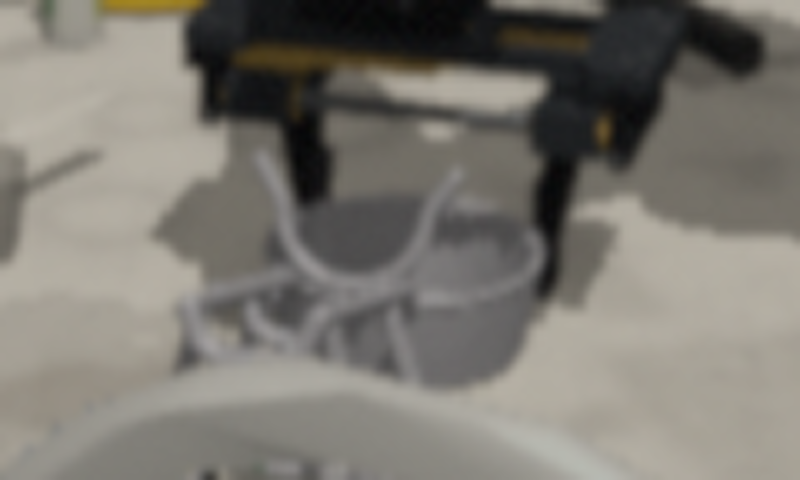

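Run:
```python
from h import *
s=cam("side");t=cam("top")
print(onz(s,330.8,232.4,.044), proj(s,[.5236,-.128,.044]))
# rim extreme columns: expected radius
print(proj(s,[.5236+.054,-.128,.044]),proj(s,[.5236-.054,-.128,.044]))
```

```text
[ 0.52187288 -0.12236004  0.044     ] [330.11889464 231.54235259]
[309.63716331 231.342812  ] [350.63241786 231.7422029 ]
```

```bash
python3 -m jog '{"delta_pos":[[2,5.5,0],[2,5.5,0],[2,5.5,0],[2,5,0],[0,0,0],[-3,-10,0],[-5,-20,0],[0,0,35],[0,0,40],[0,0,40]],"rot":[[0,0,0],[0,0,0],[0,0,0],[0,0,0],[0,0,0],[0,0,0],[0,0,0],[0,0,0],[0,0,0],[0,0,0]],"grip":[100,100,100,100,100,100,100,100,100,100]}'
python3 -m jog '{"delta_pos":[[0,0,40],[0,0,40],[-8,38,0],[-8,38,0],[-8,38,0],[-8,38,0],[-8,38,0],[-8,38,0],[-8,38,0],[-8,38,0]],"rot":[[0,0,0],[0,0,0],[0,0,7],[0,0,7],[0,0,7],[0,0,7],[0,0,7],[0,0,7],[0,0,7],[0,0,7]],"grip":[100,100,100,100,100,100,100,100,100,100]}'
```

```text
time_s: 12.62
tcp_pos: [0.5112, -0.1793, 0.1154]
ee_rot: [[-0.266, -0.964, -0.002], [-0.964, 0.266, -0.0], [0.001, 0.002, -1.0]]
wrist_force: [1.5, 0.3, 0.7]
gripper_width: 0.999
time_s: 13.45
tcp_pos: [0.4476, 0.1268, 0.1951]
ee_rot: [[0.655, -0.755, 0.001], [-0.755, -0.655, 0.001], [0.0, -0.001, -1.0]]
wrist_force: [1.4, 0.3, 1.3]
gripper_width: 1.004
```

Run:
```python
from h import *
t=cam("top");cv2.imwrite("pics/after.png",t["frame"][:,:,::-1]);s=cam("side");cv2.imwrite("pics/after_s.png",s["frame"][:,:,::-1])
print("expected dish px",proj(t,[.5307,-.1022,.044]))
hsv=cv2.cvtColor(t["frame"],cv2.COLOR_RGB2HSV)
x0,y0=330,200
sub=hsv[y0:300,x0:440]; m=(sub[...,1]<30).astype(np.uint8)*255
m=cv2.morphologyEx(m,cv2.MORPH_OPEN,np.ones((5,5)))
for c in cv2.findContours(m,0,1)[0]:
  if cv2.contourArea(c)>400:
    b=cv2.boundingRect(c);e=cv2.fitEllipse(cv2.convexHull(c));u,v=e[0][0]+x0,e[0][1]+y0;print(b,e,onz(t,u,v,.044))
# red bottle in top, after arm move
h=hsv;m=(((h[...,0]<8)|(h[...,0]>172))&(h[...,1]>150)&(h[...,2]>50)).astype(np.uint8);m[:,:140]=0;m[:,200:]=0
m=cv2.morphologyEx(m,cv2.MORPH_CLOSE,np.ones((9,9)));c=max(cv2.findContours(m,0,1)[0],key=cv2.contourArea);print(cv2.minAreaRect(c))
```

```text
expected dish px [380.60074627 245.75545574]
(29, 20, 47, 51) ((52.26591491699219, 44.810752868652344), (48.13975143432617, 52.69192123413086), 35.99702072143555) [ 0.53267695 -0.10575535  0.044     ]
((168.554443359375, 260.07525634765625), (63.31706619262695, 28.317073822021484), 77.31961059570312)
```

The dish measures (0.533, −0.106), about 4 mm from the drip point. The bottle axis has yaw 14°, with its grip point at (0.508, 0.350). Its 152 mm length and 61 mm width both check.

```bash
python3 -m jog '{"delta_pos":[[7,25,0],[7,25,0],[7,25,0],[7,25,0],[7,25,0],[7,25,0],[7,25,0],[7,25,0],[7,25,0],[0,0,0]],"rot":[[0,0,7],[0,0,7],[0,0,7],[0,0,7],[0,0,7],[0,0,7],[0,0,7],[0,0,7],[0,0,7],[0,0,0]],"grip":[100,100,100,100,100,100,100,100,100,100]}'
python3 -m jog '{"delta_pos":[[0,0,0]],"rot":[[0,0,0]],"grip":[100]}'
python3 - <<'E'
from h import *
s=cam("side");w=cam("wrist");cv2.imwrite("pics/w.png",w["frame"][:,:,::-1])
def red(c):
    h=cv2.cvtColor(c["frame"],cv2.COLOR_RGB2HSV);return (((h[...,0]<8)|(h[...,0]>172))&(h[...,1]>150)&(h[...,2]>50)).astype(np.uint8)
for c,n in((s,"side"),(w,"wrist")):
  m=red(c)
  if n=="side": m[:300]=0
  m=cv2.morphologyEx(m,cv2.MORPH_CLOSE,np.ones((11,11)));k=max(cv2.findContours(m,0,1)[0],key=cv2.contourArea);b=cv2.minAreaRect(k);print(n,b,cv2.boundingRect(k))
B=np.array([.4252,.3298,.0305]);d=np.array([.970,.243,0])
for a in(0,.076,.085,.152,.217):print(a,"side",proj(s,B+a*d).round(1),"wrist",proj(w,B+a*d).round(1))
print(w["xyz"],r.sense()["tcp_pos"])
E
```

```text
time_s: 14.38
tcp_pos: [0.513, 0.3534, 0.1937]
ee_rot: [[0.971, 0.24, 0.001], [0.24, -0.971, 0.001], [0.001, -0.001, -1.0]]
wrist_force: [-0.2, -0.4, -0.6]
gripper_width: 1.0
time_s: 14.47
tcp_pos: [0.5117, 0.3505, 0.1938]
ee_rot: [[0.972, 0.234, -0.001], [0.234, -0.972, -0.001], [-0.001, 0.001, -1.0]]
wrist_force: [0.1, -1.0, 0.6]
gripper_width: 1.001
side ((348.4425048828125, 341.18695068359375), (32.01034927368164, 80.5818862915039), 83.1572265625) (307, 322, 83, 39)
wrist ((309.4999694824219, 225.99996948242188), (143.99996948242188, 62.99999237060547), 90.0) (278, 154, 64, 145)
0 side [384.7 334.7] wrist [315.6 307.8]
0.076 side [346.  339.8] wrist [314.8 235.2]
0.085 side [341.4 340.4] wrist [314.7 226. ]
0.152 side [306.2 345. ] wrist [313.9 154.2]
0.217 side [271.1 349.6] wrist [313.   77.2]
[0.57757895 0.36531864 0.36820202] [0.5113342  0.3493933  0.19435552]
```

```bash
python3 -m jog '{"delta_pos":[[-3,2,-35],[0,0,-35],[0,0,-30],[0,0,0],[0,0,0]],"rot":[[0,0,0.3],[0,0,0],[0,0,0],[0,0,0],[0,0,0]],"grip":[100,100,100,100,100]}'
python3 -m jog '{"delta_pos":[[0,0,-20],[0,0,-20],[0,0,-15],[0,0,-15],[0,0,-15],[0,0,-8],[0,0,0]],"rot":[[0,0,0],[0,0,0],[0,0,0],[0,0,0],[0,0,0],[0,0,0],[0,0,0]],"grip":[100,100,100,100,100,100,100]}'
python3 - <<'E'
from h import *
s=cam("side");t=cam("top")
c=np.zeros((600,800,3),np.uint8);c[:300,:400]=cv2.resize(s["frame"][280:400,260:420,::-1],(400,300),interpolation=cv2.INTER_CUBIC);c[300:,:400]=cv2.resize(t["frame"][180:330,100:300,::-1],(400,300),interpolation=cv2.INTER_CUBIC)
c[:300,400:]=cv2.resize(cam("wrist")["frame"][:,:,::-1],(400,300),interpolation=cv2.INTER_AREA)
cv2.imwrite("pics/grasp.png",c)
E
```

```text
time_s: 14.98
tcp_pos: [0.508, 0.351, 0.0941]
ee_rot: [[0.971, 0.239, -0.002], [0.239, -0.971, -0.003], [-0.002, 0.002, -1.0]]
wrist_force: [-0.1, -0.8, 0.8]
gripper_width: 0.998
time_s: 15.57
tcp_pos: [0.5087, 0.3527, 0.0022]
ee_rot: [[0.971, 0.24, 0.0], [0.24, -0.971, 0.0], [0.0, -0.0, -1.0]]
wrist_force: [-0.4, -1.0, 0.3]
gripper_width: 0.998
```

View pics/grasp.png

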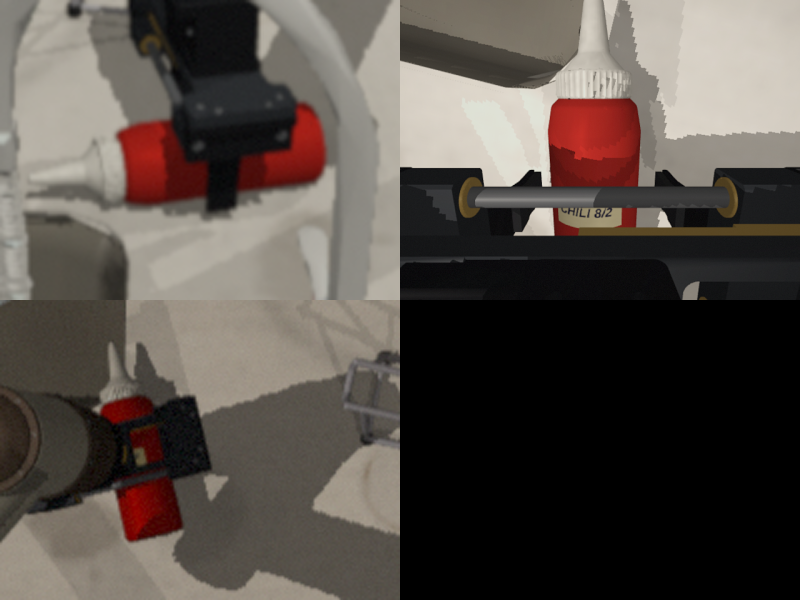

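The jaws straddle the bottle, centred across it (wrist view: bottle x 594, jaws' mid about 599) and about halfway along the body. Closing.

```bash
python3 -m jog '{"delta_pos":[[0,0,0],[0,0,0],[0,0,0],[0,0,0],[0,0,0],[0,0,0],[0,0,0],[0,0,0],[0,0,0]],"rot":[[0,0,0],[0,0,0],[0,0,0],[0,0,0],[0,0,0],[0,0,0],[0,0,0],[0,0,0],[0,0,0]],"grip":[80,60,40,20,0,0,0,0,0]}'
python3 -m jog '{"delta_pos":[[0,0,5],[0,0,15],[0,0,30],[0,0,35],[0,0,35],[0,0,35],[0,0,25],[0,0,10],[0,0,0]],"rot":[[0,0,0],[0,0,0],[0,0,0],[0,0,0],[0,0,0],[0,0,0],[0,0,0],[0,0,0],[0,0,0]],"grip":[0,0,0,0,0,0,0,0,0]}'
```

```text
time_s: 16.47
tcp_pos: [0.5085, 0.3532, 0.002]
ee_rot: [[0.971, 0.241, 0.001], [0.241, -0.971, 0.001], [0.001, -0.001, -1.0]]
wrist_force: [-1.2, -0.0, 2.4]
gripper_width: 0.691
time_s: 17.22
tcp_pos: [0.5087, 0.3531, 0.1937]
ee_rot: [[0.971, 0.24, 0.002], [0.24, -0.971, 0.003], [0.003, -0.002, -1.0]]
wrist_force: [0.3, -0.5, -2.9]
gripper_width: 0.685
```

Gripped: the width of 0.685 matches 60 mm and about 3 N is carried. Now over the rack, turning −116°.

```bash
python3 -m jog '{"delta_pos":[[3,-21,0],[3,-21,0],[3,-21,0],[3,-21,0],[3,-21,0],[3,-21,0],[3,-21,0],[3,-21,0],[3,-21,0],[3,-21,0]],"rot":[[0,0,-7],[0,0,-7],[0,0,-7],[0,0,-7],[0,0,-7],[0,0,-7],[0,0,-7],[0,0,-7],[0,0,-7],[0,0,-7]],"grip":[0,0,0,0,0,0,0,0,0,0]}'
python3 -m jog '{"delta_pos":[[3,-21,0],[3,-21,0],[3,-21,0],[3,-21,0],[3,-21,0],[3,-19,0],[0,0,0],[0,0,0],[0,0,0]],"rot":[[0,0,-7],[0,0,-7],[0,0,-7],[0,0,-7],[0,0,-7],[0,0,-7],[0,0,-4],[0,0,0],[0,0,0]],"grip":[0,0,0,0,0,0,0,0,0]}'
python3 - <<'E'
from h import *
w=cam("wrist");q=r.sense();print(np.array(q["ee_rot"]).T@(w["xyz"]-q["tcp_pos"]))
E
python3 -m jog '{"delta_pos":[[0,0,0],[0,0,0],[0,0,0],[0,0,0],[0,0,0]],"rot":[[6.52,-1.39,0],[6.52,-1.39,0],[6.52,-1.39,0],[0,0,0],[0,0,0]],"grip":[0,0,0,0,0]}'
python3 - <<'E'
from h import *
w=cam("wrist");q=r.sense();print(np.array(q["ee_rot"]).T@(w["xyz"]-q["tcp_pos"]),q["tcp_pos"],np.round(q["ee_rot"],4).tolist())
s=cam("side");t=cam("top");c=np.zeros((600,800,3),np.uint8);c[:300,:400]=cv2.resize(s["frame"][130:310,220:460,::-1],(400,300),interpolation=cv2.INTER_CUBIC);c[300:,:400]=cv2.resize(t["frame"][150:300,240:440,::-1],(400,300),interpolation=cv2.INTER_CUBIC)
c[:300,400:]=cv2.resize(w["frame"][:,:,::-1],(400,300),interpolation=cv2.INTER_AREA)
cv2.imwrite("pics/over.png",c); cv2.imwrite("pics/over_s.png",s["frame"][:,:,::-1]);cv2.imwrite("pics/over_t.png",t["frame"][:,:,::-1])
for n,c in(("side",s),("top",t),("wrist",w)):
    h=cv2.cvtColor(c["frame"],cv2.COLOR_RGB2HSV);m=(((h[...,0]<8)|(h[...,0]>172))&(h[...,1]>150)&(h[...,2]>50)).astype(np.uint8)
    k,l,st,ce=cv2.connectedComponentsWithStats(m);print(n,[(st[i].tolist(),ce[i].round(1).tolist()) for i in range(1,k) if st[i,4]>60])
E
```

```text
time_s: 18.05
tcp_pos: [0.5362, 0.1408, 0.188]
ee_rot: [[0.552, -0.834, -0.007], [-0.834, -0.552, -0.003], [-0.002, 0.007, -1.0]]
wrist_force: [1.0, 0.6, -3.2]
gripper_width: 0.691
time_s: 18.8
tcp_pos: [0.5547, 0.0183, 0.1889]
ee_rot: [[-0.208, -0.978, -0.005], [-0.978, 0.208, -0.001], [0.002, 0.005, -1.0]]
wrist_force: [0.3, -0.2, -2.9]
gripper_width: 0.687
[ 0.06764263 -0.00061322 -0.17367779]
time_s: 19.27
tcp_pos: [0.556, 0.0174, 0.191]
ee_rot: [[-0.199, -0.978, 0.07], [-0.919, 0.211, 0.333], [-0.34, 0.001, -0.94]]
wrist_force: [-0.3, 0.4, -3.0]
gripper_width: 0.693
[ 0.06844113 -0.00071735 -0.17450174] [0.55597637 0.01826699 0.19104389] [[-0.1969, -0.9779, 0.07], [-0.9196, 0.209, 0.3326], [-0.3398, 0.0011, -0.9405]]
side [([298, 170, 34, 28, 737], [314.7, 184.1]), ([189, 237, 51, 41, 1321], [215.2, 259.8])]
top [([207, 104, 49, 49, 1856], [231.0, 128.0]), ([344, 121, 25, 25, 474], [356.0, 133.5])]
wrist [([0, 106, 80, 71, 4266], [37.8, 141.2]), ([243, 156, 149, 143, 20278], [316.8, 227.3]), ([250, 333, 30, 31, 416], [258.2, 349.8]), ([354, 333, 31, 31, 566], [374.2, 348.6])]
```

Run:
```python
from h import *
s=cam("side");t=cam("top");w=cam("wrist");q=r.sense();p=q["tcp_pos"];R=np.array(q["ee_rot"]);zt=R[:,2];xt=R[:,0];yt=R[:,1]
h=cv2.cvtColor(s["frame"],cv2.COLOR_RGB2HSV);m=(((h[...,0]<8)|(h[...,0]>172))&(h[...,1]>120)&(h[...,2]>30)).astype(np.uint8)[140:225,270:360]
k=max(cv2.findContours(m,0,1)[0],key=cv2.contourArea);x,y,a,b=cv2.boundingRect(k);print("seen side bbox",270+x,140+y,270+x+a,140+y+b)
for n,G in(("H1",p-.0315*zt),("H2",p+.006*zt+[0,0,.0375])):
    A=G+.003*zt; 
    P=lambda c,a,rad:np.array([proj(c,A+(a-.085)*xt+rad*(np.cos(f)*yt+np.sin(f)*zt)) for f in np.linspace(0,6.28,40)])
    b0=P(s,0,.0305);print(n,"bottom disc",b0.min(0).round(1),b0.max(0).round(1),"whole body",np.vstack([b0,P(s,.15,.0305)]).min(0).round(1),np.vstack([b0,P(s,.15,.0305)]).max(0).round(1),"tip side",proj(s,A+.132*xt).round(1),"top",proj(t,A+.132*xt).round(1))
    u=np.array([.2079,.9781,0]);xs=np.cos(.349)*u+np.array([0,0,np.sin(.349)]);zs=np.array([0,0,np.cos(.349)])-np.sin(.349)*u;ys=np.cross(zs,xs)
    S=np.array([.5434,-.0425,.094]); d=A+.067*xt-S; print("   shoulder rel seat x,y,z:",(d@xs).round(4),(d@ys).round(4),(d@zs).round(4),"angle",np.degrees(np.arccos(-xt@xs)).round(2), "A",A.round(4))
# canister top rim in wrist: red centre predicted
print("canister lid px wrist",proj(w,[.778,.2,.124]),"timer",proj(w,[.772,-.053,.05]),"forktips",proj(w,[.5774,-.0621,.1067]),proj(w,[.5044,-.0456,.1087]),"dish",proj(w,[.533,-.106,.044]))
print("lid bbox pts wrist",np.array([proj(w,[.778+.0495*np.cos(f),.2+.0495*np.sin(f),.124]) for f in np.linspace(0,6.28,24)]).round(0).min(0),np.array([proj(w,[.778+.0495*np.cos(f),.2+.0495*np.sin(f),.124]) for f in np.linspace(0,6.28,24)]).max(0).round(0))
cv2.imwrite("pics/over_w.png",w["frame"][:,:,::-1])
```

```text
seen side bbox 298 170 332 198
H1 bottom disc [296.7 169.5] [324.7 198.3] whole body [296.7 169.5] [336.6 198.9] tip side [329.1 186.9] top [391.6 242.4]
   shoulder rel seat x,y,z: 0.0262 0.0005 0.0984 angle 0.54 A [0.5541 0.0104 0.2183]
H2 bottom disc [295.2 170.2] [323.5 199.3] whole body [295.2 170.2] [335.6 199.8] tip side [328.1 187.7] top [385. 241.]
   shoulder rel seat x,y,z: 0.039 0.0005 0.0961 angle 0.54 A [0.5567 0.0229 0.2205]
canister lid px wrist [140.60813965 405.87236977] timer [ 34.24928504 141.61438119] forktips [254.0294933   92.27862284] [380.73720042  94.99393497] dish [312.53944692 -13.22124414]
lid bbox pts wrist [ 89. 376.] [190. 432.]
```

The wrist camera sees the timer where predicted (37.8,141 against 34,142), so arm and camera agree. The 37.5 mm is therefore a tool-length offset along the fingers. I'll move down to 40 mm above the seat and check with overlays.

```bash
python3 -m jog '{"delta_pos":[[-1.75,-8.25,-3.1],[-1.75,-8.25,-3.1],[1,4.85,-13.6],[1,4.85,-13.6],[1,4.85,-13.6],[1,4.85,-13.6],[0,0,0],[0,0,0]],"rot":[[0,0,0],[0,0,0],[0,0,0],[0,0,0],[0,0,0],[0,0,0],[0,0,0],[0,0,0]],"grip":[0,0,0,0,0,0,0,0]}'
cat > chk.py <<'E'
from h import *
import sys
u=np.array([.2079,.9781,0]);xs=np.cos(.349)*u+np.array([0,0,np.sin(.349)]);zs=np.array([0,0,np.cos(.349)])-np.sin(.349)*u;ys=np.cross(zs,xs);S=np.array([.5434,-.0425,.094])
q=r.sense();p=q["tcp_pos"];R=np.array(q["ee_rot"]);zt=R[:,2];xt=R[:,0];A=p-.0285*zt;d=A+.067*xt-S
print("shoulder rel seat x,y,z mm",(1e3*d@xs).round(1),(1e3*d@ys).round(1),(1e3*d@zs).round(1),"ang",np.degrees(np.arccos(-xt@xs)).round(2),"F",q["wrist_force"].round(1),"w",round(q["gripper_width"],3))
E
python3 chk.py
python3 - <<'E'
from chk import *
s=cam("side");t=cam("top");w=cam("wrist")
rods=[[S+a*xs+b*ys-.027*zs for a in(0.005,.163)] for b in(-.022,.022)]
tips=[np.array([.5774,-.0621,.1067]),np.array([.5044,-.0456,.1087])]
bt=[A+.067*xt,A+.132*xt]
ims=[]
for c,(x0,y0,x1,y1),sz in((w,(140,0,500,270),(800,600)),(s,(250,150,410,270),(400,300)),(t,(260,160,420,280),(400,300))):
    f=sz[0]/(x1-x0);im=cv2.resize(np.ascontiguousarray(c["frame"][y0:y1,x0:x1,::-1]),sz,interpolation=cv2.INTER_CUBIC)
    P=lambda X:tuple(int(v) for v in ((proj(c,X)-[x0,y0])*[f,sz[1]/(y1-y0)]))
    for a,b in rods: cv2.line(im,P(a),P(b),(0,255,0),1)
    for a in tips: cv2.circle(im,P(a),5,(255,255,0),1)
    cv2.line(im,P(bt[0]),P(bt[1]),(255,0,255),1);cv2.circle(im,P(S-.065*xs),4,(0,255,255),1)
    ims.append(im)
o=np.zeros((600,800,3),np.uint8);o[:300,:400]=ims[1];o[300:,:400]=ims[2];o[:300,400:]=cv2.resize(ims[0],(400,300),interpolation=cv2.INTER_AREA)
cv2.imwrite("pics/final.png",o)
E
```

```text
time_s: 20.23
tcp_pos: [0.5562, 0.0211, 0.1302]
ee_rot: [[-0.197, -0.978, 0.069], [-0.919, 0.209, 0.334], [-0.341, 0.002, -0.94]]
wrist_force: [-0.0, -1.3, -3.0]
gripper_width: 0.689
shoulder rel seat x,y,z mm 6.4 0.8 40.4 ang 0.55 F [-0.  -1.3 -3. ] w 0.689
shoulder rel seat x,y,z mm 6.4 0.8 40.4 ang 0.55 F [-0.  -1.3 -3. ] w 0.689
```

View pics/final.png

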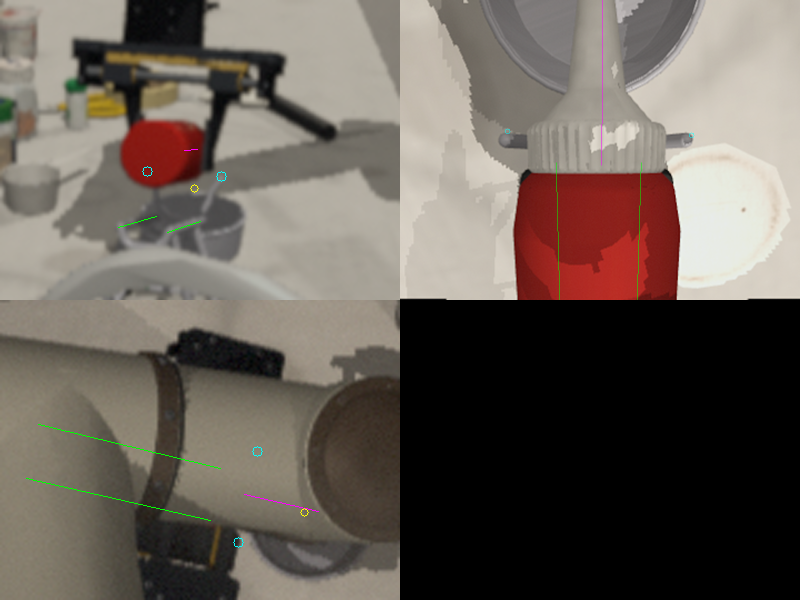

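In the wrist view the cap (527–667, mid 597) lies centred between the fork tips (505 and 685, mid 595). The fork is about 4 mm nearer than estimated, so I'll seat the bottle 10 mm short of it. Lowering slowly.

```bash
python3 -m jog '{"delta_pos":[[0.8,3.7,1.4],[0.4,1.9,-5.4],[0.4,1.9,-5.4],[0.4,1.9,-5.4],[0.4,1.9,-5.4],[0.4,1.9,-5.4],[0.3,1.3,-3.8],[0,0,0]],"rot":[[0,0,0],[0,0,0],[0,0,0],[0,0,0],[0,0,0],[0,0,0],[0,0,0],[0,0,0]],"grip":[0,0,0,0,0,0,0,0]}'; python3 chk.py
python3 -m jog '{"delta_pos":[[0.07,0.33,-0.94],[0.07,0.33,-0.94],[0,0,0]],"rot":[[0,0,0],[0,0,0],[0,0,0]],"grip":[0,0,0]}'; python3 chk.py
```

```text
time_s: 21.05
tcp_pos: [0.5592, 0.0364, 0.1002]
ee_rot: [[-0.198, -0.978, 0.069], [-0.919, 0.209, 0.334], [-0.341, 0.003, -0.94]]
wrist_force: [-0.5, -0.1, -3.3]
gripper_width: 0.686
shoulder rel seat x,y,z mm 10.8 1.1 6.9 ang 0.55 F [-0.5 -0.1 -3.3] w 0.686
time_s: 21.3
tcp_pos: [0.5601, 0.0368, 0.0998]
ee_rot: [[-0.197, -0.978, 0.072], [-0.919, 0.209, 0.335], [-0.342, 0.0, -0.94]]
wrist_force: [-0.2, 1.2, -2.9]
gripper_width: 0.69
shoulder rel seat x,y,z mm 11.2 0.2 6.3 ang 0.54 F [-0.2  1.2 -2.9] w 0.69
```

```bash
python3 -m jog '{"delta_pos":[[0.07,0.33,-0.94],[0.07,0.33,-0.94],[0,0,0]],"rot":[[0,0,0],[0,0,0],[0,0,0]],"grip":[0,0,0]}'; python3 chk.py
```

```text
time_s: 21.55
tcp_pos: [0.5601, 0.0375, 0.0978]
ee_rot: [[-0.197, -0.978, 0.071], [-0.919, 0.209, 0.335], [-0.342, 0.0, -0.94]]
wrist_force: [-0.6, 0.6, -3.8]
gripper_width: 0.688
shoulder rel seat x,y,z mm 11.1 0.4 4.2 ang 0.54 F [-0.6  0.6 -3.8] w 0.688
```

```bash
python3 -m jog '{"delta_pos":[[0.07,0.33,-0.94],[0.07,0.33,-0.94],[0,0,0]],"rot":[[0,0,0],[0,0,0],[0,0,0]],"grip":[0,0,0]}'; python3 chk.py
python3 -m jog '{"delta_pos":[[0.07,0.33,-0.94],[0,0,0]],"rot":[[0,0,0],[0,0,0]],"grip":[0,0]}'; python3 chk.py
```

```text
time_s: 21.8
tcp_pos: [0.5602, 0.0382, 0.0958]
ee_rot: [[-0.197, -0.978, 0.071], [-0.919, 0.209, 0.335], [-0.342, 0.001, -0.94]]
wrist_force: [-0.2, -0.1, -3.0]
gripper_width: 0.687
shoulder rel seat x,y,z mm 11.0 0.5 2.0 ang 0.54 F [-0.2 -0.1 -3. ] w 0.687
time_s: 21.97
tcp_pos: [0.5603, 0.0385, 0.0949]
ee_rot: [[-0.197, -0.978, 0.071], [-0.919, 0.209, 0.335], [-0.342, 0.0, -0.94]]
wrist_force: [-0.8, -0.0, -3.7]
gripper_width: 0.691
shoulder rel seat x,y,z mm 11.1 0.4 1.1 ang 0.54 F [-0.8 -0.  -3.7] w 0.691
```

```bash
python3 -m jog '{"delta_pos":[[0.07,0.33,-0.94],[0,0,0]],"rot":[[0,0,0],[0,0,0]],"grip":[0,0]}'; python3 chk.py
python3 -m jog '{"delta_pos":[[0.07,0.33,-0.94],[0,0,0]],"rot":[[0,0,0],[0,0,0]],"grip":[0,0]}'; python3 chk.py
```

```text
time_s: 22.13
tcp_pos: [0.5609, 0.0387, 0.0943]
ee_rot: [[-0.197, -0.978, 0.072], [-0.919, 0.209, 0.334], [-0.342, -0.001, -0.94]]
wrist_force: [1.1, -0.2, -2.0]
gripper_width: 0.693
shoulder rel seat x,y,z mm 11.2 -0.1 0.4 ang 0.54 F [ 1.1 -0.2 -2. ] w 0.693
time_s: 22.3
tcp_pos: [0.5615, 0.0389, 0.0938]
ee_rot: [[-0.196, -0.978, 0.074], [-0.919, 0.21, 0.334], [-0.342, -0.002, -0.94]]
wrist_force: [1.7, -1.7, -1.0]
gripper_width: 0.691
shoulder rel seat x,y,z mm 11.2 -0.7 -0.2 ang 0.54 F [ 1.7 -1.7 -1. ] w 0.691
```

The bottle now touches one rod (force +2 N in x, load dropping). I'll shift 1 mm toward +x and go a touch lower.

```bash
python3 -m jog '{"delta_pos":[[1.2,-0.1,-0.5],[0,0.2,-0.5],[0,0,0]],"rot":[[0,0,0],[0,0,0],[0,0,0]],"grip":[0,0,0]}'; python3 chk.py
python3 -m jog '{"delta_pos":[[0.5,0.3,-0.9],[0,0,0]],"rot":[[0,0,0],[0,0,0]],"grip":[0,0]}'; python3 chk.py
```

```text
time_s: 22.55
tcp_pos: [0.5621, 0.0389, 0.0931]
ee_rot: [[-0.196, -0.978, 0.072], [-0.919, 0.209, 0.334], [-0.342, -0.001, -0.94]]
wrist_force: [-1.2, -3.0, 4.5]
gripper_width: 0.689
shoulder rel seat x,y,z mm 11.2 -1.3 -0.9 ang 0.53 F [-1.2 -3.   4.5] w 0.689
time_s: 22.72
tcp_pos: [0.5622, 0.0389, 0.0929]
ee_rot: [[-0.195, -0.978, 0.071], [-0.92, 0.207, 0.334], [-0.341, -0.001, -0.94]]
wrist_force: [-4.1, -4.1, 9.9]
gripper_width: 0.692
shoulder rel seat x,y,z mm 11.1 -1.5 -1.0 ang 0.54 F [-4.1 -4.1  9.9] w 0.692
```

Seated on both rods. Easing the pressure off and opening slowly.

```bash
python3 -m jog '{"delta_pos":[[-0.5,-0.2,0.8],[0,0,0],[0,0,0],[0,0,0],[0,0,0],[0,0,0],[0,0,0],[0,0,0],[0,0,0],[0,0,0]],"rot":[[0,0,0],[0,0,0],[0,0,0],[0,0,0],[0,0,0],[0,0,0],[0,0,0],[0,0,0],[0,0,0],[0,0,0]],"grip":[0,0,69,71,73,76,80,85,92,100]}'; python3 chk.py
python3 - <<'E'
from chk import *
w=cam("wrist");h=cv2.cvtColor(w["frame"],cv2.COLOR_RGB2HSV);m=(((h[...,0]<8)|(h[...,0]>172))&(h[...,1]>150)&(h[...,2]>50)).astype(np.uint8)
k,l,st,ce=cv2.connectedComponentsWithStats(m);print([(st[i].tolist(),ce[i].round(1).tolist()) for i in range(1,k) if st[i,4]>300])
E
```

```text
time_s: 23.55
tcp_pos: [0.5616, 0.0395, 0.0919]
ee_rot: [[-0.197, -0.978, 0.071], [-0.919, 0.209, 0.335], [-0.342, 0.001, -0.94]]
wrist_force: [0.9, 1.7, -0.4]
gripper_width: 0.917
shoulder rel seat x,y,z mm 11.2 -0.7 -2.2 ang 0.54 F [ 0.9  1.7 -0.4] w 0.917
shoulder rel seat x,y,z mm 11.2 -0.7 -2.2 ang 0.54 F [ 0.9  1.7 -0.4] w 0.917
[([240, 154, 150, 145, 20591], [314.6, 226.5]), ([248, 333, 27, 45, 635], [256.8, 357.1]), ([354, 333, 30, 31, 584], [373.5, 348.7])]
```

The bottle stayed put after release. Retreating straight out of the trough.

```bash
python3 -m jog '{"delta_pos":[[0,0,0],[0,0,0],[-0.7,-3.3,9.4],[-0.7,-3.3,9.4],[-1.4,-6.7,18.8],[-1.4,-6.7,18.8],[-2,-10,28.2],[-2,-10,28.2],[-2,-10,28.2],[0,0,30]],"rot":[[0,0,0],[0,0,0],[0,0,0],[0,0,0],[0,0,0],[0,0,0],[0,0,0],[0,0,0],[0,0,0],[0,0,0]],"grip":[100,100,100,100,100,100,100,100,100,100]}'
python3 -m jog '{"delta_pos":[[-15,33,15],[-15,33,15],[-15,33,5],[-15,33,0],[-10,35,0],[-5,35,0],[-5,35,0],[-5,35,0],[0,35,0],[0,35,0]],"rot":[[-6.5,1.4,0],[-6.5,1.4,0],[-6.5,1.4,0],[0,0,5],[0,0,5],[0,0,5],[0,0,5],[0,0,5],[0,0,5],[0,0,5]],"grip":[100,100,100,100,100,100,100,100,100,100]}'
```

```text
time_s: 24.43
tcp_pos: [0.5509, -0.0126, 0.2657]
ee_rot: [[-0.198, -0.977, 0.073], [-0.919, 0.211, 0.333], [-0.341, -0.001, -0.94]]
wrist_force: [0.2, 0.8, -0.4]
gripper_width: 0.998
time_s: 25.27
tcp_pos: [0.4661, 0.3326, 0.3]
ee_rot: [[0.393, -0.919, 0.001], [-0.919, -0.393, 0.002], [-0.002, -0.002, -1.0]]
wrist_force: [0.7, -0.3, 0.9]
gripper_width: 1.005
```

```bash
python3 -m jog '{"delta_pos":[[0,0,0],[0,0,0],[0,0,0]],"rot":[[0,0,0],[0,0,0],[0,0,0]],"grip":[100,100,100]}'
python3 - <<'E'
from chk import *
def red(c):
    h=cv2.cvtColor(c["frame"],cv2.COLOR_RGB2HSV);return (((h[...,0]<8)|(h[...,0]>172))&(h[...,1]>150)&(h[...,2]>50)).astype(np.uint8)
L=[]
for k in range(2):
  t=cam("top");s=cam("side");cv2.imwrite("pics/end_t.png",t["frame"][:,:,::-1]);cv2.imwrite("pics/end_s.png",s["frame"][:,:,::-1])
  for n,c in(("top",t),("side",s)):
    m=cv2.morphologyEx(red(c),cv2.MORPH_CLOSE,np.ones((9,9)));q,l,st,ce=cv2.connectedComponentsWithStats(m)
    print(n,[(st[i].tolist(),ce[i].round(1).tolist()) for i in range(1,q) if st[i,4]>200])
    if n=="top":
      pts=np.argwhere(m[195:270,262:375])[:,::-1]+[262,195];b=cv2.minAreaRect(pts.astype(np.float32));print(b)
  if k==0: python=None
ys0=ys
for x in(.0,.011):
  ring=lambda c,a:np.array([proj(c,S+x*xs+a*xs+.0305*(np.cos(f)*ys+np.sin(f)*zs)) for f in np.linspace(0,6.28,60)])
  for n,c in(("top",t),("side",s)):
    P=np.vstack([ring(c,0),ring(c,.152)]);print("pred",x,n,P.min(0).round(1),P.max(0).round(1),"mid",P.mean(0).round(1))
    if n=="top":print(cv2.minAreaRect(P.astype(np.float32)),"tip",proj(c,S+(x-.065)*xs))
# white nozzle/cap in top: bright pixels over dish
v=cv2.cvtColor(t["frame"],cv2.COLOR_RGB2HSV);print("dish centre pred px",proj(t,[.533,-.106,.044]))
sub=v[200:300,330:440];m=(sub[...,1]<30).astype(np.uint8)*255;m=cv2.morphologyEx(m,cv2.MORPH_OPEN,np.ones((5,5)))
for c in cv2.findContours(m,0,1)[0]:
  if cv2.contourArea(c)>400: e=cv2.fitEllipse(cv2.convexHull(c));print(cv2.boundingRect(c),e,onz(t,e[0][0]+330,e[0][1]+200,.044))
# cup, unchanged? print mean abs diff with first picture around cup
a=cv2.imread("pics/top0.png").astype(int);b=t["frame"][:,:,::-1].astype(int)
print("cup diff",np.abs(a-b)[140:195,410:490].mean(),"bg",np.abs(a-b)[320:370,480:520].mean())
E
```

```text
time_s: 25.52
tcp_pos: [0.4665, 0.3309, 0.2988]
ee_rot: [[0.389, -0.921, -0.0], [-0.921, -0.389, 0.001], [-0.001, 0.0, -1.0]]
wrist_force: [-0.8, -0.2, 0.4]
gripper_width: 1.003
shoulder rel seat x,y,z mm 356.3 114.5 118.6 ang 39.54 F [-0.8 -0.2  0.4] w 1.003
top [([207, 104, 49, 50, 1923], [231.5, 128.8]), ([344, 121, 25, 25, 490], [355.8, 133.3]), ([274, 207, 77, 42, 1885], [309.9, 228.6])]
((312.4040832519531, 228.12640380859375), (78.08667755126953, 29.9006404876709), 12.171459197998047)
side [([296, 217, 35, 26, 718], [312.7, 228.6]), ([189, 237, 51, 41, 1348], [215.6, 259.5])]
top [([207, 104, 49, 50, 1922], [231.5, 128.7]), ([344, 121, 25, 25, 493], [355.8, 133.3]), ([274, 207, 77, 42, 1944], [309.6, 228.5])]
((311.74627685546875, 228.16282653808594), (76.81121063232422, 29.701278686523438), 12.308016777038574)
side [([296, 217, 35, 26, 717], [312.6, 228.6]), ([189, 237, 51, 41, 1350], [215.6, 259.5])]
pred 0.0 top [276.8 205.9] [359.6 252.9] mid [317.4 230. ]
((318.539306640625, 229.61888122558594), (82.44740295410156, 31.542133331298828), 12.662596702575684) tip [381.83941957 244.88046733]
pred 0.0 side [295.9 214.2] [335.  243.2] mid [316.3 228. ]
pred 0.011 top [271.4 204.6] [354.6 251.8] mid [312.2 228.8]
((313.3438720703125, 228.39532470703125), (82.65823364257812, 31.651931762695312), 12.662585258483887) tip [377.06519757 243.75867935]
pred 0.011 side [294.6 214.2] [334.2 243.6] mid [315.3 228.2]
dish centre pred px [382.37897746 244.65776144]
(29, 20, 52, 52) ((54.46574783325195, 45.96845245361328), (51.899017333984375, 52.59711456298828), 15.393071174621582) [ 0.53017748 -0.11036372  0.044     ]
cup diff 5.8125757575757575 bg 6.797
```

```bash
python3 -c "
from station import finish_job
print(finish_job())"
```

```text
the job is handed in; nothing more can be done
None
```

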